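Click the cup marker shut in its rest and stand it in the pot

TASK

The marker for writing on the cups was left lying on the counter with its tip out. Lay it tip down in either lane of the slanted wooden rest with its nose against the foot, let go of it, and there press the button on its end until it clicks and the tip stays drawn in (one click shuts it, another would bring the tip out again). Then take hold of it again where it lies slanted and stand it tip down in the steel pot, leaving the cups, lids and milk jug where they are.

Things in the scene. Friction and masses are not known exactly. Their poses are not given: they have to be found in the camera images.
- marker_mid (a point): centre of the click marker: plastic barrel 17 mm square and 115 mm long plus a 20 mm tapered nose (12 mm wide at its end), 135 mm in all, about 59 g. The point is half-way along these 135 mm, on the axis. x axis points along the marker to the button end, z to the side with the thin steel clip. It starts lying on the counter, clip up, tip towards the robot.
- marker_nose (a point): front end of the marker's nose, on the axis, 67.5 mm from marker_mid; axes as marker_mid. A 4.4 mm nib stands 7 mm out of it while the tip is out and is hidden inside when drawn in.
- button_face (a point): centre of the end face of the marker's round 10 mm push button, on the marker's axis. It stands 18 mm behind the barrel end when the tip is in, 10 mm when the tip is out, 5.5 mm when pressed all the way. The button's spring takes 2 to 4 N, a little more when pressed fast.
- marker_button (a joint): stroke of the button in m, growing as it is pressed: 0 = tip in (shut), 0.008 = tip out, latched (as at the start), 0.0125 = pressed all the way. Push-push latch: from tip out, press it past 0.0115 (3.5 mm further) and let it come back, and it springs out to 0; from 0, pressing it past 0.0118 latches it at 0.008 again.
- rest: slanted wooden marker rest, fixed, 144 mm wide, 134 mm high; origin at its underside, centre. Its two equal empty lanes slope at 50 degrees, foot towards the robot (-x), top end away from it (+x). Two cross rails carry a marker, 24 to 40 mm and 111 to 123 mm up from the foot; each has cheeks 6 mm high beside the 22 mm wide lanes. The rest's other timbers lie 9 mm and more below the marker.
- lane_a (a point): one lane: point in mid-lane at the face of the foot, on the sloping plane that carries the marker's underside, 36 mm above the counter. x axis points up the lane (to the button end), z square off the plane. A marker lies along x, its axis 8.5 mm above the plane, nose end at x = 0. Between the rails fingers can reach round it.
- lane_b (a point): the other lane, 60 mm beside lane_a along y; same axes and sizes; either will do. In both, the foot rises 22 mm above the plane and has a 7 mm slot for the nib. A marker laid in may not slide down by itself.
- pot: round steel pot, loose, 0.55 kg: 82 mm across outside, 74 mm inside, 70 mm high, floor 5 mm thick. Origin at the centre of its underside, z up.
- cup_stack: stack of nested espresso paper cups, mouth down, 62 mm across and 102 mm high, light. Origin at the centre of its underside. Leave alone.
- lid_stack: stack of black plastic cup lids, 64 mm across, 39 mm high. Origin at the centre of its underside. Leave alone.
- milk_jug: steel milk jug, 90 mm across, 110 mm high, handle on one side. Origin at the centre of its underside. Leave alone.
There are look-alikes about, which are no part of the job. What is shaped like the rest but blue is not meant.

How it is judged:
By the outcome, as a careful person would: the job done as asked, in the order asked, and still so for the second after the job is handed in, with the robot touching nothing.
It also fails if it takes over 67 s, if anything falls off the work surface, if the arm or the gripper's body presses on something with over 40 N, if the wrist force passes 120 N, or if a joint passes its speed limit or range.

ROBOT

A 6-joint arm with a two-finger parallel gripper is mounted at the origin on the work surface. World frame = base frame: x ahead of the robot, y to its left, z up, the work surface at z = 0. Lengths are in m, angles in degrees, forces in N, time in s.
With the tool pointing down it reaches from about 0.25 to 0.725 m from the base axis. Payload 9.7 kg.
Tool frame: the origin (TCP) lies midway between the tips of the shut fingers; the grasp point (between the pads) lies 19 mm behind it (grip_depth is the distance from the TCP to the grasp point, in m); z points along the fingers, y is the line along which they close (so a half turn about z gives the same grasp; the last joint's range is limited). The gripper opens to 85 mm and grips with 20 to 120 N. Pads are 22 mm wide; open, the fingers measure 114 mm over their backs; the gripper's body (76 mm by 85 mm) begins 54 mm behind the grasp point. The pads swing forward as they close: fully open they stand 13 mm farther back than shut.
Start: joints at [-69.041, 4.979, 10.078, 95.1, 0, 90], TCP at [0.197, -0.514, 0.231] pointing down, gripper open.
Joint ranges: [-179.16, 179.16], [-48.56, 103.87], [-65.8, 70.77], [-126.05, 130.52], [-82.76, 87.17], [-180, 180]. Speed limits (degrees/s): [127.2, 127.2, 147.25, 180, 180, 180].

INTERFACE

Orientations are given as [roll, pitch, yaw] about the fixed x, y, z axes, in that order (R = Rz(yaw) Ry(pitch) Rx(roll)).
In Python, from rig import sense, get_image, job_done, look_for, outline_of, grip_depth gives the robot as it stands. The module is installed in compiled form; this text tells all that it offers.
- The arm moves only by the tool arm_command, never from a script. Its argument "targets" is a list of rows, each a list of 3 entries, a list of its own where there are three numbers: the closure, from -1 (fully open) to 1 (shut), then the shift along the tool's x, y, z in m, then the turn, a rotation vector about the tool's x, y, z in degrees. In form: [[gripper, [tx, ty, tz], [rx, ry, rz]], ...]. A call has 1 to 12 rows; each row is the pose to reach, as a shift and turn from the pose commanded when the call began, along the tool's axes at that moment; what a row does not reach only later rows make up. A row lasts 1/12 s, in which the tool goes at most 41.7 mm and 7.16 degrees, less where a joint would pass 70% of its speed; a pose out of reach is approached as far as the arm can. A call with a gripper value outside its range is refused whole. The fingers move at their own pace and stop on an object; "force" is the grip in N (left out, the last holds). Time passes only in rows, so rows that repeat a pose let the fingers close. It gives the time, the measured TCP pose, the force and the opening at its end, in the units of the state.
- sense(): the state, without advancing time (a new reading comes with each control period).
- get_image(name): name is "scene" or "side" or "wrist"; returns a dict with "frame" (420x560x3 uint8, red, green, blue), "fx", "fy", "cx", "cy" (pixels), "D" ([k1, k2, p1, p2, k3] as OpenCV has them; the pictures are not rectified), "extrinsics" (4x4, takes a point from camera to world coordinates). Camera axes: x right, y down, z forward; pixel columns grow to the right and rows downward; lengths in m; the calibration is good to about 2 mm. A picture is of the moment at which its call begins. There is no depth.
- job_done(): hands the job in, once; it reports no verdict.
Trained networks look in a picture, given as the dict that the camera call returned (one of the last four; its "shot" number tells which), for a name from the list of things; names that differ only in an ending like _2 or _b are one class to them, and where a whole thing is asked for, a point or a joint stands for the part that bears it (a point fixed in the world has none). Each returns a list of dicts, best first, with "confidence" (0 to 1); they miss things now and then, are a little off and sometimes report something else, mostly with a low value. They report only what shows in the picture. A call takes as long as a camera call. They do not tell look-alikes from the thing itself.
- look_for(picture, query): "xyz" ([x, y, z] in m, in the coordinates of the camera as it stood for that picture, good to about 4 mm: the middle of the surface that is visible of it).
- outline_of(picture, query): "pixels" (420x560 bool, what is visible of it).
The state is a dict: "time": time; "joint_positions": joint angles; "dq": joint speeds; "tau": joint torques, N m; "eef_pos": TCP position; "tcp_rot": TCP orientation; "ft_force": force on the tool from outside, world axes, zero at the start; "torque": the same for the moment, N m; "grip_width": finger opening in m.
Only numpy, scipy, OpenCV 4.12 (cv2) and the standard library are available. Lean on these libraries where they do the work, as an engineer would, in place of code of your own. Each camera call takes 0.05 s, during which the arm holds its last target. There are 200 camera calls.

## Working session

There is one attempt and no reset: what is moved stays moved. The work goes in short steps, Python scripts to look and compute and a tool call to move; the robot and the scene stay as the last step left them, time stands still between calls to the robot, and variables do not carry over. Pictures are saved under pics/ and viewed, on a budget of 10 in all, crops included, one or two more only if the job needs it, and the job is handed in when it is done.

Besides the shell and the picture viewer there is one more tool, called after "Request:" in YAML: its name, and indented under it one key for each argument. arm_command: Moves the arm, as the interface text tells. Its arguments: {"type":"object","properties":{"targets":{"type":"array"},"force":{"type":"number"}},"required":["targets"]}

```bash
mkdir -p pics
cat > h.py <<'E'
import numpy as np, cv2
from rig import *
from scipy.spatial.transform import Rotation as R
def K(p): return np.array([[p['fx'],0,p['cx']],[0,p['fy'],p['cy']],[0,0,1.]])
def world(p,x): return (np.array(p['extrinsics'])@np.r_[x,1])[:3]
def proj(p,X):
    T=np.linalg.inv(np.array(p['extrinsics']));X=np.atleast_2d(X)
    return cv2.projectPoints(X.astype(float),cv2.Rodrigues(T[:3,:3])[0],T[:3,3],K(p),np.array(p['D']))[0][:,0]
def ray(p,uv):
    n=cv2.undistortPoints(np.array([[uv]],float),K(p),np.array(p['D']))[0,0]
    E=np.array(p['extrinsics']); d=E[:3,:3]@np.r_[n,1]; return E[:3,3],d/np.linalg.norm(d)
def onz(p,uv,z):
    o,d=ray(p,uv); return o+d*(z-o[2])/d[2]
def save(p,f): cv2.imwrite('pics/'+f,p['frame'][:,:,::-1])
E
python3 - <<'E'
from h import *
print(sense(),grip_depth if not callable(grip_depth) else grip_depth())
ims=[]
for n in ('scene','side'):
    p=get_image(n); save(p,n+'0.png'); print(n,np.round(p['extrinsics'],3).tolist(),p['fx'])
    for q in ('marker_mid','rest','pot','cup_stack','lid_stack','milk_jug','marker_nose','button_face','lane_a'):
        for r in look_for(p,q)[:4]:
            w=world(p,r['xyz']); print(q,round(r['confidence'],2),np.round(w,3),np.round(proj(p,w)[0]))
E
```

```text
{'time': 0.0, 'joint_positions': array([-6.90406085e+01,  5.01052414e+00,  1.00354701e+01,  9.51004709e+01,
        3.09361249e-03,  8.99991734e+01]), 'dq': array([ 0.0225262 , -0.00590227,  0.09536994, -0.06570131, -0.00215552,
       -0.06091905]), 'tau': array([ 3.64684231e-03, -5.20386600e+01,  4.64808333e+01,  1.62866019e-02,
        1.98004250e-04,  1.29292511e-05]), 'eef_pos': array([ 0.19667021, -0.51338777,  0.2305977 ]), 'tcp_rot': array([-1.79924475e+02, -3.09469945e-03,  2.09602141e+01]), 'ft_force': array([ 0.55565928,  0.56622835, -0.51463675]), 'torque': array([-0.03341493,  0.01615664, -0.02533318]), 'grip_width': 0.08527883692913155} 0.0187
scene [[-0.348, 0.502, -0.792, 1.629], [0.937, 0.177, -0.3, 0.332], [-0.01, -0.846, -0.532, 0.756], [0.0, 0.0, 0.0, 1.0]] 390.4324140367219
marker_mid 0.59 [ 0.524 -0.026  0.013] [295. 207.]
rest 0.86 [ 0.405 -0.257  0.028] [249. 178.]
rest 0.85 [ 0.572 -0.657  0.032] [137. 180.]
rest 0.66 [ 0.841 -0.175  0.01 ] [215. 253.]
rest 0.62 [ 0.406 -0.48   0.037] [199. 168.]
pot 0.92 [0.614 0.284 0.041] [382. 232.]
pot 0.23 [0.624 0.478 
[... 842 characters left out ...]
0.8 [ 0.385 -0.445  0.052] [399. 164.]
rest 0.74 [ 0.541 -0.616  0.047] [371. 131.]
rest 0.6 [ 0.381 -0.215  0.044] [377. 204.]
pot 0.84 [0.592 0.283 0.039] [217. 297.]
cup_stack 0.83 [0.741 0.026 0.06 ] [228. 206.]
cup_stack 0.72 [0.593 0.489 0.037] [153. 373.]
cup_stack 0.34 [ 0.609 -0.254  0.066] [313. 169.]
lid_stack 0.67 [0.593 0.484 0.036] [155. 371.]
milk_jug 0.61 [ 0.569 -0.44   0.074] [348. 144.]
marker_nose 0.81 [ 0.503 -0.025  0.008] [311. 238.]
button_face 0.52 [ 0.504 -0.022  0.01 ] [310. 238.]
lane_a 0.89 [ 0.803 -0.142  0.067] [243. 169.]
lane_a 0.89 [ 0.534 -0.625  0.063] [374. 127.]
lane_a 0.73 [ 0.366 -0.225  0.067] [384. 198.]
lane_a 0.67 [ 0.609 -0.253  0.065] [313. 170.]
```

View pics/scene0.png

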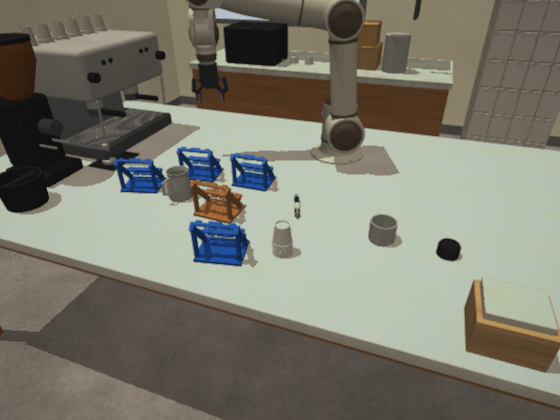

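View pics/side0.png

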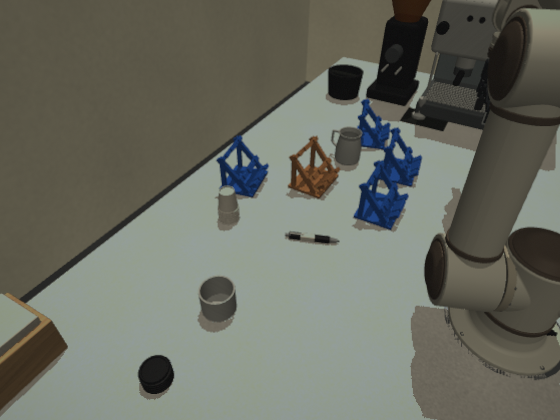

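```bash
cat >> h.py <<'E'
def pose(s=None):
    s=s or sense(); return np.array(s['eef_pos']),R.from_euler('xyz',s['tcp_rot'],degrees=True)
def move(tp,trpy):
    "shift and rotvec in the tool frame to a world pose"
    p,r=pose(); t=R.from_euler('xyz',trpy,degrees=True)
    best=(r.inv()*t).as_rotvec(degrees=True)
    print('shift',np.round(r.inv().apply(np.array(tp)-p),4),'turn',np.round(best,2))
E
python3 - <<'E'
from h import *
p=get_image('wrist'); E=np.array(p['extrinsics']); P,r=pose()
print(np.round(r.inv().as_matrix()@E[:3,:3],3), np.round(r.inv().apply(E[:3,3]-P),3),p['fx'],p['cx'],p['cy'])
for n in ('scene','side'):
    p=get_image(n)
    m=outline_of(p,'marker_mid')
    for k in m[:2]:
        px=k['pixels'];ys,xs=np.nonzero(px)
        (c,sz,a)=cv2.minAreaRect(np.c_[xs,ys].astype(np.float32)); 
        b=cv2.boxPoints((c,sz,a)); b=b[np.argsort(b[:,1] if n=='scene' else b[:,0])]
        print(n,k['confidence'],px.sum(),np.round(onz(p,(b[0]+b[1])/2,.0085),3),np.round(onz(p,(b[2]+b[3])/2,.0085),3))
move([.40,-.10,.36],[180,0,0])
E
```

```text
[[-0.    -0.957 -0.29 ]
 [ 1.    -0.     0.001]
 [-0.001 -0.29   0.957]] [ 0.074  0.001 -0.143] 309.0895383347173 280.74243969125115 207.75641498224783
side 0.92 355 [ 0.569 -0.001  0.008] [ 0.434 -0.049  0.008]
shift [ 0.3378 -0.3135 -0.1287] turn [ 0.   -0.   20.96]
```

Run:
```python
from h import *
move([.50,-.14,.36],[180,0,20])
```

```text
shift [ 0.4168 -0.2404 -0.1287] turn [ 0.   -0.    0.96]
```

Request:
arm_command:
  targets:
    - [-1,[0.03,0,-0.03],[0,0,0]]
    - [-1,[0.06,-0.02,-0.06],[0,0,0]]
    - [-1,[0.1,-0.04,-0.09],[0,0,0]]
    - [-1,[0.14,-0.06,-0.11],[0,0,0]]
    - [-1,[0.17,-0.085,-0.129],[0,0,0]]
    - [-1,[0.2,-0.11,-0.129],[0,0,0]]
    - [-1,[0.235,-0.13,-0.129],[0,0,0]]
    - [-1,[0.27,-0.15,-0.129],[0,0,0]]
    - [-1,[0.305,-0.17,-0.129],[0,0,0]]
    - [-1,[0.34,-0.19,-0.129],[0,0,0]]
    - [-1,[0.375,-0.215,-0.129],[0,0,0]]
    - [-1,[0.41,-0.235,-0.129],[0,0,0]]

```text
time: 2.25
eef_pos: [0.4862, -0.1583, 0.3606]
tcp_rot: [180.0, -0.0, 21.0]
ft_force: [-0.2, -1.5, 0.7]
grip_width: 0.0853
```

Run:
```python
from h import *
s=sense();print(s['time'],s['eef_pos'],s['tcp_rot'],s['joint_positions'])
p=get_image('wrist'); save(p,'w1.png'); 
for q in ('marker_mid','marker_nose','button_face','rest','pot','cup_stack'):
    for r in look_for(p,q)[:4]:
        w=world(p,r['xyz']); print(q,round(r['confidence'],2),np.round(w,3),np.round(proj(p,w)[0]))
```

```text
2.25 [ 0.48620963 -0.15829691  0.36061954] [ 1.79977480e+02 -2.68540082e-02  2.09603579e+01] [-1.80335319e+01  4.90198141e+00  2.49011483e+01  1.09964125e+02
 -6.05677996e-04  1.41006115e+02]
marker_mid 0.9 [ 0.508 -0.027  0.023] [204. 119.]
marker_nose 0.65 [ 0.508 -0.032  0.015] [208. 120.]
button_face 0.57 [ 0.568 -0.008  0.011] [206.  76.]
rest 0.83 [ 0.423 -0.491  0.048] [452. 273.]
rest 0.79 [ 0.4   -0.249  0.044] [314. 236.]
rest 0.66 [0.568 0.247 0.035] [30.  9.]
rest 0.61 [ 0.526 -0.602  0.044] [536. 240.]
cup_stack 0.27 [ 0.606 -0.277  0.066] [391. 119.]
```

View pics/w1.png

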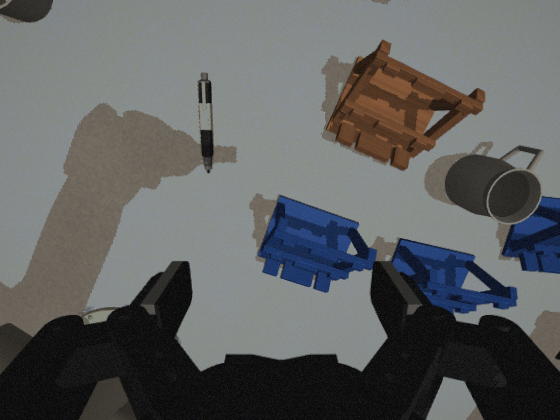

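Run:
```python
from h import *
p=get_image('wrist')
m=outline_of(p,'marker_mid')
for k in m[:2]:
    px=k['pixels'];ys,xs=np.nonzero(px)
    W=np.array([onz(p,(x,y),.0085)[:2] for x,y in zip(xs,ys)]); c=W.mean(0)
    u=np.linalg.svd(W-c)[2][0]; u*=np.sign(u[0]); t=(W-c)@u
    v=(W-c)@np.array([-u[1],u[0]])
    print(k['confidence'],len(xs),c,np.degrees(np.arctan2(u[1],u[0])),'ends',c+t.min()*u,c+t.max()*u,np.ptp(t),np.ptp(v))
f=p['frame'][20:190,310:500,::-1]; cv2.imwrite('pics/rest1.png',cv2.resize(f,None,fx=4,fy=3.5*4/3.5*0.88,interpolation=cv2.INTER_CUBIC))
for uv in ((204,73),(208.5,172),(205,130)): print(onz(p,uv,.0085))
```

```text
0.82 1135 [ 0.50614713 -0.02753314] 20.30853381799701 ends [ 0.43279922 -0.05467777] [ 0.57146658 -0.00335968] 0.14785866217626564 0.021433533522425788
[ 0.56987332 -0.007163    0.0085    ]
[ 0.42895    -0.05833539  0.0085    ]
[ 0.49057504 -0.03345614  0.0085    ]
```

View pics/rest1.png

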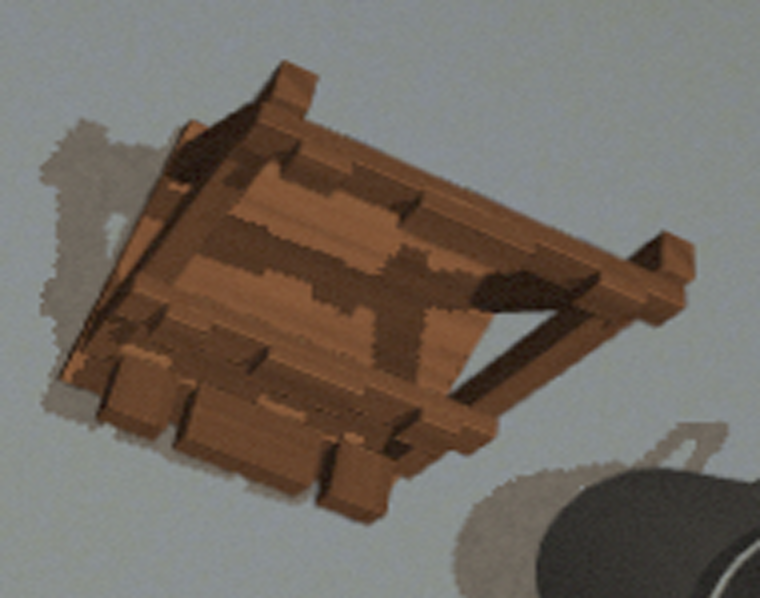

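Request:
arm_command:
  targets:
    - [-1,[0.01,-0.02,0.02],[0,0,0.8]]
    - [-1,[0.02,-0.045,0.05],[0,0,0.8]]
    - [-1,[0.03,-0.065,0.08],[0,0,0.8]]
    - [-1,[0.045,-0.085,0.11],[0,0,0.8]]
    - [-1,[0.055,-0.1,0.145],[0,0,0.8]]
    - [-1,[0.063,-0.114,0.18],[0,0,0.8]]
    - [-1,[0.063,-0.114,0.22],[0,0,0.8]]
    - [-1,[0.063,-0.114,0.255],[0,0,0.8]]
    - [-1,[0.063,-0.114,0.28],[0,0,0.8]]
    - [-1,[0.063,-0.114,0.28],[0,0,0.8]]
    - [-1,[0.063,-0.114,0.28],[0,0,0.8]]

```text
time: 3.62
eef_pos: [0.5028, -0.032, 0.0801]
tcp_rot: [-180.0, 0.1, 20.1]
ft_force: [0.8, -0.2, 1.5]
grip_width: 0.0857
```

Run:
```python
from h import *
s=sense();print(s['time'],s['eef_pos'],s['tcp_rot'],s['ft_force'])
p=get_image('wrist')
for k in outline_of(p,'marker_mid')[:1]:
    px=k['pixels'];ys,xs=np.nonzero(px)
    W=np.array([onz(p,(x,y),.0085)[:2] for x,y in zip(xs,ys)]); c=W.mean(0)
    u=np.linalg.svd(W-c)[2][0]; u*=np.sign(u[0]); t=(W-c)@u
    print(k['confidence'],len(xs),c,np.degrees(np.arctan2(u[1],u[0])),'ends',c+t.min()*u,c+t.max()*u,np.ptp(t), ys.max(),ys.min())
for r in look_for(p,'marker_mid')[:1]+look_for(p,'marker_nose')[:1]+look_for(p,'button_face')[:1]: print(r['confidence'],world(p,r['xyz']))
move([.5045,-.029,.003],[180,0,20.2])
```

```text
3.6167 [ 0.50276512 -0.03204236  0.0801118 ] [-1.79961225e+02  9.29665558e-02  2.00808469e+01] [ 0.81339429 -0.17898472  1.50819452]
0.79 4362 [ 0.50724794 -0.02665347] 19.785437534956575 ends [ 0.42786674 -0.05520967] [ 0.57102168 -0.00371182] 0.15213601043901076 310 114
0.98 [ 0.50997587 -0.02366621  0.02201701]
0.65 [ 0.51040645 -0.0267033   0.01614839]
0.61 [ 0.56657117 -0.01032733  0.01456677]
shift [ 0.0005 -0.0027  0.0794] turn [ 0.07 -0.17 -0.07]
```

Request:
arm_command:
  targets:
    - [-1,[0.0005,-0.0035,0.035],[0,0,-0.2]]
    - [-1,[0.0005,-0.0035,0.065],[0,0,-0.2]]
    - [-1,[0.0005,-0.0035,0.077],[0,0,-0.2]]
    - [-1,[0.0005,-0.0035,0.077],[0,0,-0.2]]
    - [0.5,[0.0005,-0.0035,0.077],[0,0,-0.2]]
    - [1,[0.0005,-0.0035,0.077],[0,0,-0.2]]
    - [1,[0.0005,-0.0035,0.077],[0,0,-0.2]]
    - [1,[0.0005,-0.0035,0.077],[0,0,-0.2]]
    - [1,[0.0005,-0.0035,0.077],[0,0,-0.2]]
    - [1,[0.0005,-0.0035,0.077],[0,0,-0.2]]
  force: 40

```text
time: 4.7
eef_pos: [0.5034, -0.028, 0.0042]
tcp_rot: [180.0, -0.1, 20.4]
ft_force: [0.3, 0.1, -1.0]
grip_width: 0.0158
```

Run:
```python
from h import *
move([.47,-.24,.27],[180,0,-7.5])
```

```text
shift [-0.1047  0.1873 -0.2658] turn [ 2.000e-02 -8.000e-02  2.785e+01]
```

Request:
arm_command:
  targets:
    - [1,[0,0,-0.03],[0,0,0]]
    - [1,[0,0,-0.07],[0,0,0]]
    - [1,[0,0,-0.11],[0,0,0]]
    - [1,[0,0,-0.15],[0,0,4]]
    - [1,[-0.01,0.02,-0.18],[0,0,8]]
    - [1,[-0.03,0.05,-0.2],[0,0,12]]
    - [1,[-0.05,0.08,-0.22],[0,0,16]]
    - [1,[-0.07,0.11,-0.24],[0,0,20]]
    - [1,[-0.085,0.14,-0.255],[0,0,24]]
    - [1,[-0.1,0.17,-0.266],[0,0,28]]
    - [1,[-0.105,0.187,-0.266],[0,0,28]]
    - [1,[-0.105,0.187,-0.266],[0,0,28]]

```text
time: 5.7
eef_pos: [0.4693, -0.243, 0.2696]
tcp_rot: [179.9, -0.0, -7.9]
ft_force: [1.1, -0.9, -0.7]
grip_width: 0.0156
```

Run:
```python
from h import *
s=sense();print(s['time'],s['eef_pos'],s['tcp_rot'],s['ft_force'],s['grip_width'],s['joint_positions'])
p=get_image('wrist'); save(p,'w2.png'); np.save('w2E.npy',p['extrinsics'])
```

```text
5.7 [ 0.46928175 -0.24304106  0.26957841] [ 1.79944372e+02 -4.45426444e-02 -7.86319863e+00] [ 1.06136991 -0.88981936 -0.69299059] 0.01564164321845942 [-2.73593804e+01  2.98198917e+00  1.22685641e+01  9.92260206e+01
 -3.75728771e-02  1.60503820e+02]
```

View pics/w2.png

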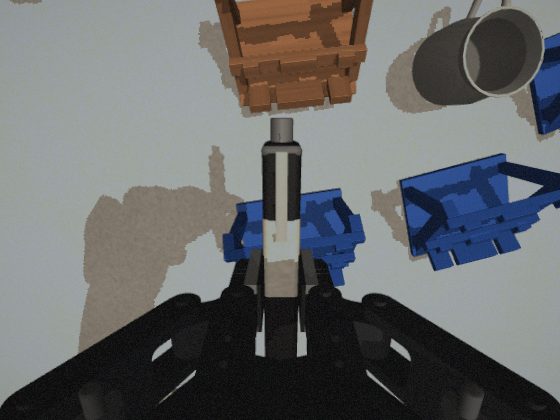

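```bash
cat >> h.py <<'E'
def lane(L,psi): return np.array(L),R.from_euler('zy',[psi,-50],degrees=True)
def toolpose(L,psi,x,y,z,pitch=0):
    "tool facing the lane at lane coords"
    L,r=lane(L,psi); t=r*R.from_euler('yx',[pitch,180],degrees=True)
    return L+r.apply([x,y,z]),t
def moveR(tp,t):
    p,r=pose(); print('to',np.round(tp,4),'shift',np.round(r.inv().apply(np.array(tp)-p),4),'turn',np.round((r.inv()*t).as_rotvec(degrees=True),2))
E
python3 - <<'E'
from h import *
p=get_image('wrist')
a=onz(p,(272,83),.05);b=onz(p,(329,82),.05); print(a,b,b-a)
psi=np.degrees(np.arctan2((b-a)[0],-(b-a)[1])); print(psi)
# slot top point = L + R*(0,0,22mm)
L=a-lane([0,0,0],psi)[1].apply([0,0,.022]); print(L)
f=p['frame'][0:130,190:400,::-1]; cv2.imwrite('pics/x.png',f)
moveR(*toolpose(L,-6,.115,0,.11))
E
```

```text
[ 0.57693815 -0.24726008  0.05      ] [ 0.56962509 -0.30950417  0.05      ] [-0.00731307 -0.06224409  0.        ]
-6.700967721828858
[ 0.59379113 -0.24726008  0.03585867]
to [ 0.583  -0.2593  0.1942] shift [0.1154 0.0037 0.0748] turn [ 5.95 49.68 -1.62]
```

```bash
sed -i "s/'zy'/'ZY'/;s/'yx'/'YX'/" h.py
python3 - <<'E'
from h import *
L=np.array([0.577,-.247,.05])-lane([0,0,0],-6.7)[1].apply([0,0,.022]); print(L)
moveR(*toolpose(L,-6.7,.115,0,.11))
E
```

```text
[ 0.59373788 -0.24896625  0.03585867]
to [ 0.5835 -0.2478  0.1947] shift [ 0.1142 -0.0078  0.0743] turn [ 0.42 50.03 -0.97]
```

Request:
arm_command:
  targets:
    - [1,[0.01,0,0],[0,6,0]]
    - [1,[0.02,0,0.01],[0,12,0]]
    - [1,[0.035,-0.001,0.015],[0,18,0]]
    - [1,[0.05,-0.002,0.02],[0,24,0]]
    - [1,[0.065,-0.003,0.03],[0,30,0]]
    - [1,[0.08,-0.004,0.04],[0,36,-0.5]]
    - [1,[0.09,-0.005,0.05],[0,42,-1]]
    - [1,[0.1,-0.006,0.06],[0.4,48,-1]]
    - [1,[0.114,-0.008,0.074],[0.4,50,-1]]
    - [1,[0.114,-0.008,0.074],[0.4,50,-1]]
    - [1,[0.114,-0.008,0.074],[0.4,50,-1]]

```text
time: 6.72
eef_pos: [0.5829, -0.2454, 0.1939]
tcp_rot: [-180.0, -49.8, -6.5]
ft_force: [-0.6, -0.0, 0.2]
grip_width: 0.016
```

Run:
```python
from h import *
s=sense();print(s['time'],s['eef_pos'],s['tcp_rot'],s['ft_force'],s['grip_width'],s['joint_positions'])
p=get_image('wrist'); np.save('w3E.npy',p['extrinsics']); save(p,'w3.png')
```

```text
6.7167 [ 0.58285463 -0.24536767  0.19386714] [-179.99959943  -49.81703834   -6.49971339] [-0.55631938 -0.03461172  0.22556031] 0.015976228574980905 [-31.05698108 -27.64211814 -37.82694817  32.6934209   18.51311351
 163.57298496]
```

View pics/w3.png

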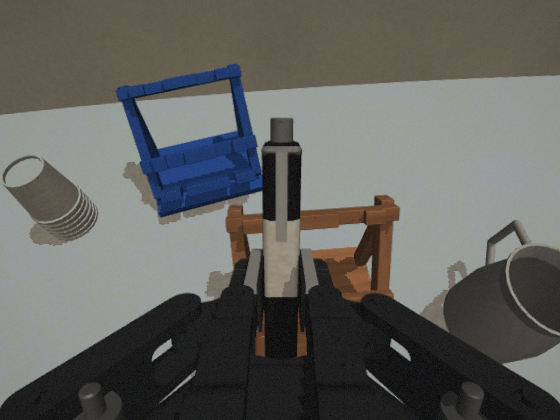

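Run:
```python
import cv2,numpy as np
a=cv2.imread('pics/w2.png')[0:112,203:393]; b=cv2.imread('pics/w3.png')[194:231,220:410]
c=np.vstack([a,b]); c=cv2.convertScaleAbs(cv2.resize(c,None,fx=4,fy=4,interpolation=cv2.INTER_CUBIC),alpha=1.5,beta=10); print(c.shape); cv2.imwrite('pics/c1.png',c)
```

```text
(596, 760, 3)
```

View pics/c1.png

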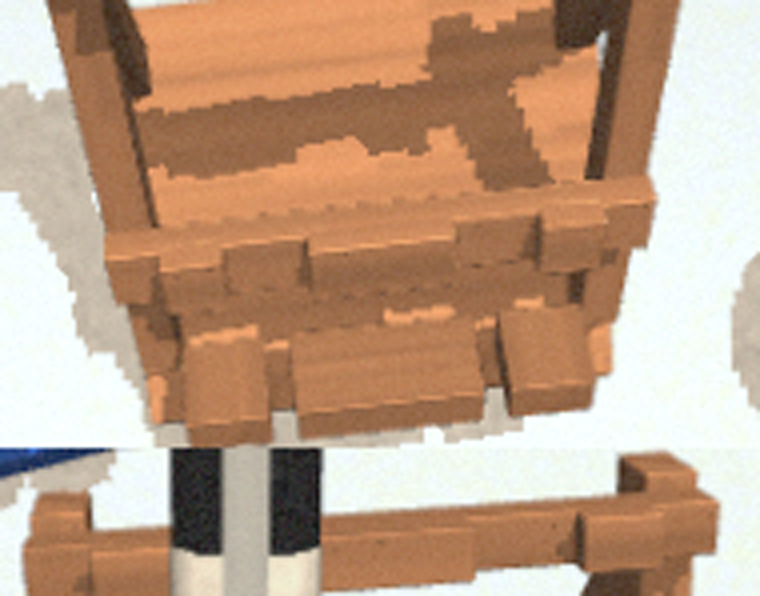

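```bash
cat > fit.py <<'E'
from h import *
from scipy.optimize import least_squares
p=get_image('wrist')
A=dict(p,extrinsics=np.load('w2E.npy')); B=dict(p,extrinsics=np.load('w3E.npy'))
c2=[((311,256),(40,-11,6)),((455,240),(40,-49,6)),((313,297),(24,-11,6)),((457,277),(24,-49,6)),((226,268),(40,11,6)),((545,225),(40,-71,6))]
c2s=[((267,380),(-6,3.5,22)),((296,380),(-6,-3.5,22)),((483,360),(-6,-56.5,22)),((507,360),(-6,-63.5,22))]  # lateral only
c3=[((473,512),(123,-49,6)),((475,580),(111,-49,6)),((580,514),(123,-71,6)),((583,570),(111,-71,6)),((718,497),(123,-102,6)),((25,543),(123,42,6))]
def M(c): return np.array([k[1] for k in c])/1e3
def uv(c,o): return np.array([(o[0]+k[0][0]/4,o[1]+k[0][1]/4) for k in c])
def res(v,full=False):
    r=R.from_euler('ZY',[v[3],-50],degrees=True); X=lambda c: v[:3]+r.apply(M(c))
    a=proj(A,X(c2))-uv(c2,(203,0)); s=(proj(A,X(c2s))-uv(c2s,(203,0)))[:,0]; b=proj(B,X(c3))-uv(c3,(220,194-112))
    if full: print(np.round(a,1).tolist(),np.round(s,1),np.round(b,1).tolist())
    return np.r_[a.ravel(),s,b.ravel(),(v[2]-.036)/.001]
f=least_squares(res,[.594,-.249,.036,-6],loss='soft_l1')
print(np.round(f.x,4),f.cost); res(f.x,True)
v=f.x
moveR(*toolpose(v[:3],v[3],.08,0,.06))
E
python3 fit.py
```

```text
[ 0.5733 -0.2489  0.0364 -1.5289] 16.59148750122064
[[-0.8, -1.9], [0.2, -2.2], [-0.2, -0.0], [-0.8, 0.9], [-0.9, -2.3], [-0.8, -0.8]] [1.6 0.5 0.4 0.5] [[0.4, 2.5], [-0.1, -0.4], [0.7, -0.0], [-0.5, -0.0], [3.4, 1.4], [-2.3, 3.2]]
to [ 0.5788 -0.2491  0.1363] shift [-0.0501  0.003   0.0355] turn [ 3.9  -0.03 -3.13]
```

```bash
cat >> fit.py <<'E'
for L,psi in (([.594,-.249,.036],-6),(v[:3],v[3])):
    r=lane(L,psi)[1]
    P=lambda D,X,o: np.round((proj(D,np.array(L)+r.apply(np.array(X)/1e3))-o)*4).astype(int).tolist()
    print('w2',P(A,[(40,-11,6),(40,-49,6),(24,-11,6),(0,3.5,22),(0,-3.5,22),(0,-56.5,22),(-8,-3.5,22),(40,-102,6),(40,42,6)],(203,0)))
    print('w3',P(B,[(123,-49,6),(111,-49,6),(123,-71,6),(123,-102,6),(123,42,6)],(220,82)))
E
python3 fit.py
```

```text
[ 0.5733 -0.2489  0.0364 -1.5289] 16.59148750122064
[[-0.8, -1.9], [0.2, -2.2], [-0.2, -0.0], [-0.8, 0.9], [-0.9, -2.3], [-0.8, -0.8]] [1.6 0.5 0.4 0.5] [[0.4, 2.5], [-0.1, -0.4], [0.7, -0.0], [-0.5, -0.0], [3.4, 1.4], [-2.3, 3.2]]
to [ 0.5788 -0.2491  0.1363] shift [-0.0506  0.0027  0.0356] turn [ 3.93 -0.07 -3.14]
w2 [[303, 165], [454, 160], [305, 218], [256, 334], [281, 333], [474, 326], [282, 354], [664, 155], [94, 173]]
w3 [[484, 453], [481, 509], [589, 453], [736, 452], [44, 456]]
w2 [[308, 248], [456, 231], [312, 297], [271, 412], [296, 409], [486, 387], [298, 428], [663, 209], [103, 274]]
w3 [[475, 522], [475, 578], [583, 514], [732, 503], [16, 556]]
```

```bash
sed -i 's/,((718,497),(123,-102,6)),((25,543),(123,42,6))\]/]/; s/((545,225),(40,-71,6))\]/((545,225),(40,-71,6)),((268,418),(0,3.5,22)),((298,411),(0,-3.5,22)),((483,395),(0,-56.5,22)),((511,392),(0,-63.5,22))]/; s/^c2s=.*/c2s=[((263,345),(0,3.5,4)),((292,345),(0,-3.5,4)),((480,325),(0,-56.5,4)),((501,325),(0,-63.5,4))]/' fit.py; python3 fit.py
```

```text
[ 0.572  -0.2489  0.0374 -1.1655] 9.945285849554127
[[-0.8, -0.7], [0.3, -1.3], [-0.1, 1.1], [-0.6, 1.8], [-0.9, -1.0], [-0.6, -0.1], [1.1, -0.4], [-0.2, 0.6], [1.0, -1.1], [0.3, -1.1]] [ 1.1 -0.1 -0.7  0.2] [[0.3, 2.9], [-0.1, 0.1], [0.7, 0.3], [-0.4, 0.4]]
to [ 0.5774 -0.2491  0.1372] shift [-0.0507  0.0026  0.0339] turn [ 4.22 -0.09 -3.37]
w2 [[303, 165], [454, 160], [305, 218], [256, 334], [281, 333], [474, 326], [282, 354], [664, 155], [94, 173]]
w3 [[484, 453], [481, 509], [589, 453], [736, 452], [44, 456]]
w2 [[308, 253], [456, 235], [312, 301], [272, 417], [297, 414], [487, 391], [300, 433], [664, 211], [103, 280]]
w3 [[474, 524], [475, 580], [583, 515], [732, 503], [13, 561]]
```

```bash
cat > lanecfg.py <<'E'
from h import *
L=np.array([.5725,-.249,.037]); PSI=-1.8
def tolane():
    p,r=pose(); l=lane(L,PSI)[1]
    print('TCP in lane mm',np.round(l.inv().apply(p-L)*1e3,1),'rot err',np.round((l.inv()*r*R.from_euler('x',180,degrees=True).inv()).as_rotvec(degrees=True),2))
E
python3 - <<'E'
from lanecfg import *
P,r=pose(); p=get_image('wrist')
o,d=ray(p,(282,119)); o=r.inv().apply(o-P); d=r.inv().apply(d)
for z in (-.0043,-.0093): print(o+d*(z-o[2])/d[2])
tolane()
moveR(*toolpose(L,PSI,.0835,0,.036))
print(sense()['joint_positions'])
E
```

```text
[ 0.07236395  0.00132738 -0.0043    ]
[ 0.07242966  0.0013064  -0.0093    ]
TCP in lane mm [130.4   2.2  94.3] rot err [-3.73 -0.08 -2.98]
to [ 0.5986 -0.2498  0.1241] shift [-0.0469  0.0009  0.0583] turn [ 3.73 -0.08 -2.98]
[-31.13819007 -27.59382369 -37.56563965  32.61949995  18.52235489
 163.57771466]
```

Request:
arm_command:
  targets:
    - [1,[-0.015,0,0.01],[1,0,-1]]
    - [1,[-0.03,0,0.02],[2,0,-2]]
    - [1,[-0.047,0,0.03],[3.7,-0.1,-3]]
    - [1,[-0.047,0,0.045],[3.7,-0.1,-3]]
    - [1,[-0.047,0,0.058],[3.7,-0.1,-3]]
    - [1,[-0.047,0,0.058],[3.7,-0.1,-3]]
    - [1,[-0.047,0,0.058],[3.7,-0.1,-3]]

```text
time: 7.55
eef_pos: [0.5978, -0.2487, 0.1221]
tcp_rot: [-179.9, -49.8, -1.9]
ft_force: [-0.4, 0.1, -0.4]
grip_width: 0.0158
```

```bash
sed -i 's/-.249,.037/-.2483,.037/' lanecfg.py
python3 - <<'E'
from lanecfg import *
print(sense()['ft_force'],sense()['time'])
tolane(); p=get_image('wrist'); save(p,'w4.png')
a=p['frame'][100:290,190:380,::-1]; a=cv2.convertScaleAbs(cv2.resize(a,None,fx=3.1,fy=3.1,interpolation=cv2.INTER_CUBIC),alpha=1.5,beta=10); cv2.imwrite('pics/c2.png',a)
r=lane(L,PSI)[1]
print(np.round((proj(p,L+r.apply(np.array([(123,11,6),(123,-11,6),(111,11,6),(111,-11,6),(123,-49,6)])/1e3))-(190,100))*3.1))
moveR(*toolpose(L,PSI,.0835,0,.006))
E
```

```text
[-0.42846614  0.07351676 -0.4047539 ] 7.55
TCP in lane mm [81.5  0.4 35.3] rot err [ 0.02  0.15 -0.05]
[[219. 231.]
 [339. 231.]
 [220. 295.]
 [338. 295.]
 [547. 231.]]
to [ 0.6216 -0.2498  0.1048] shift [0.0016 0.0003 0.0297] turn [ 0.01  0.1  -0.03]
```

View pics/c2.png

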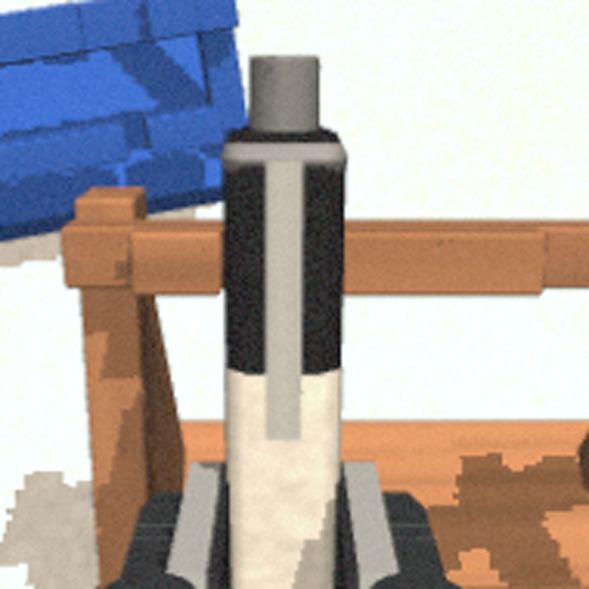

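Request:
arm_command:
  targets:
    - [1,[0.002,-0.0015,0.008],[0,0,0]]
    - [1,[0.002,-0.0015,0.016],[0,0,0]]
    - [1,[0.002,-0.0015,0.023],[0,0,0]]
    - [1,[0.002,-0.0015,0.026],[0,0,0]]
    - [1,[0.002,-0.0015,0.028],[0,0,0]]
    - [1,[0.002,-0.0015,0.028],[0,0,0]]

```text
time: 8.1
eef_pos: [0.6204, -0.2476, 0.1047]
tcp_rot: [-179.9, -49.8, -1.9]
ft_force: [-0.7, 0.9, -2.2]
grip_width: 0.0161
```

```bash
sed -i 's/-.2483,.037/-.2476,.037/' lanecfg.py
cat >> lanecfg.py <<'E'
def force():
    s=sense(); l=lane(L,PSI)[1]; print('t',s['time'],'F lane',np.round(l.inv().apply(s['ft_force']),1),'torque lane',np.round(l.inv().apply(s['torque']),2),'w',round(s['grip_width'],4))
E
python3 -c "
from lanecfg import *
tolane();force()"
```

```text
TCP in lane mm [82.7  1.5  6.8] rot err [ 0.02  0.15 -0.06]
t 8.1 F lane [-2.2  0.8 -0.9] torque lane [-0.02  0.81 -0.02] w 0.0161
```

Request:
arm_command:
  targets:
    - [1,[0,0,0.001],[0,0,0]]
    - [1,[0,0,0.002],[0,0,0]]
    - [1,[0,0,0.002],[0,0,0]]

```text
time: 8.35
eef_pos: [0.6219, -0.248, 0.1043]
tcp_rot: [-180.0, -49.9, -1.9]
ft_force: [-0.1, -0.3, -0.8]
grip_width: 0.0161
```

```bash
python3 -c "
from lanecfg import *
tolane();force()"
```

```text
TCP in lane mm [83.3  1.1  5.4] rot err [-0.02  0.1  -0.04]
t 8.35 F lane [-0.6 -0.3 -0.4] torque lane [ 0.03  0.86 -0.  ] w 0.0161
```

Request:
arm_command:
  targets:
    - [1,[0,0,0.001],[0,0,0]]
    - [1,[0,0,0.0015],[0,0,0]]
    - [1,[0,0,0.0015],[0,0,0]]

```text
time: 8.6
eef_pos: [0.6231, -0.248, 0.1032]
tcp_rot: [-180.0, -49.9, -1.9]
ft_force: [-0.5, 0.6, -0.6]
grip_width: 0.0159
```

```bash
python3 -c "
from lanecfg import *
tolane();force()"
```

```text
TCP in lane mm [83.2  1.2  3.9] rot err [-0.01  0.1  -0.04]
t 8.6 F lane [-0.8  0.6 -0. ] torque lane [-0.02  0.81  0.01] w 0.0159
```

Request:
arm_command:
  targets:
    - [1,[0,0,0.0008],[0,0,0]]
    - [1,[0,0,0.0015],[0,0,0]]
    - [1,[0,0,0.0015],[0,0,0]]

```text
time: 8.85
eef_pos: [0.6236, -0.2481, 0.1029]
tcp_rot: [-179.9, -49.9, -1.9]
ft_force: [-21.6, 4.7, 10.6]
grip_width: 0.0161
```

```bash
python3 -c "
from lanecfg import *
tolane();force()"
```

```text
TCP in lane mm [83.3  1.2  3.2] rot err [-0.    0.1  -0.08]
t 8.85 F lane [-5.8  4.  23.4] torque lane [0.79 1.83 0.04] w 0.0161
```

Request:
arm_command:
  targets:
    - [1,[0,0,-0.0012],[0,0,0]]
    - [1,[-0.003,0,-0.0012],[0,0,0]]
    - [1,[-0.005,0,-0.0012],[0,0,0]]
    - [1,[-0.006,0,-0.0012],[0,0,0]]
    - [1,[-0.006,0,-0.0012],[0,0,0]]

```text
time: 9.27
eef_pos: [0.6191, -0.2478, 0.0978]
tcp_rot: [-179.9, -49.9, -1.9]
ft_force: [-1.3, 0.2, 0.2]
grip_width: 0.0156
```

```bash
python3 -c "
from lanecfg import *
tolane();force()"
```

```text
TCP in lane mm [76.5  1.3  3.4] rot err [-0.    0.14 -0.06]
t 9.2667 F lane [-0.7  0.2  1.2] torque lane [-0.    0.87  0.02] w 0.0156
```

Request:
arm_command:
  targets:
    - [1,[-0.0015,0,0],[0,0,0]]
    - [1,[-0.003,0,0],[0,0,0]]
    - [1,[-0.003,0,0],[0,0,0]]

```text
time: 9.52
eef_pos: [0.6173, -0.2477, 0.0957]
tcp_rot: [-179.9, -49.9, -1.9]
ft_force: [-0.9, -0.2, -1.0]
grip_width: 0.0161
```

```bash
python3 -c "
from lanecfg import *
tolane();force()"
```

```text
TCP in lane mm [73.7  1.3  3.4] rot err [-0.    0.13 -0.06]
t 9.5167 F lane [-1.3 -0.2  0. ] torque lane [ 0.04  0.86 -0.  ] w 0.0161
```

Request:
arm_command:
  targets:
    - [1,[-0.001,0,0],[0,0,0]]
    - [1,[-0.0015,0,0],[0,0,0]]
    - [1,[-0.0015,0,0],[0,0,0]]

```text
time: 9.77
eef_pos: [0.6164, -0.2477, 0.0949]
tcp_rot: [-180.0, -49.9, -1.9]
ft_force: [-0.2, 0.4, -1.2]
grip_width: 0.0158
```

```bash
python3 -c "
from lanecfg import *
tolane();force()"
```

```text
TCP in lane mm [72.5  1.3  3.6] rot err [-0.01  0.11 -0.05]
t 9.7667 F lane [-1.   0.4 -0.6] torque lane [0.01 0.82 0.03] w 0.0158
```

Request:
arm_command:
  targets:
    - [1,[-0.001,0,0],[0,0,0]]
    - [1,[-0.002,0,0],[0,0,0]]
    - [1,[-0.002,0,0],[0,0,0]]

```text
time: 10.02
eef_pos: [0.6157, -0.2478, 0.0943]
tcp_rot: [180.0, -50.0, -1.8]
ft_force: [1.9, 0.5, 1.2]
grip_width: 0.0161
```

```bash
python3 -c "
from lanecfg import *
tolane();force()"
```

```text
TCP in lane mm [71.6  1.1  3.8] rot err [-0.01  0.01 -0.01]
t 10.0167 F lane [ 2.1  0.5 -0.6] torque lane [ 0.11  0.22 -0.01] w 0.0161
```

Request:
arm_command:
  targets:
    - [1,[0,0,0.0005],[0,0,0]]
    - [1,[0,0,0.0005],[0,0,0]]
    - [0.4,[0,0,0.0005],[0,0,0]]
    - [0.2,[0,0,0.0005],[0,0,0]]
    - [0,[0,0,0.0005],[0,0,0]]
    - [0,[0,0,0.0005],[0,0,0]]
    - [0,[0,0,0.0005],[0,0,0]]
    - [0,[0,0,-0.02],[0,0,0]]
    - [0,[0,0,-0.05],[0,0,0]]
    - [0,[0,0,-0.09],[0,0,0]]
    - [0,[0,0,-0.12],[0,0,0]]
    - [0,[0,0,-0.12],[0,0,0]]

```text
time: 11.02
eef_pos: [0.5224, -0.2458, 0.1766]
tcp_rot: [179.7, -50.2, -1.7]
ft_force: [0.3, 0.2, 0.9]
grip_width: 0.0428
```

Run:
```python
from lanecfg import *
tolane();force()
p=get_image('wrist'); save(p,'w5.png'); np.save('w5E.npy',p['extrinsics'])
f=p['frame'][:,:,::-1]; cv2.imwrite('pics/c3.png',f[60:420,100:480])
X=L+lane(L,PSI)[1].apply(np.array([(0,3.5,8.5),(0,-3.5,8.5),(135,0,8.5),(145,0,8.5),(40,11,6),(40,-11,6),(123,-49,6)])/1e3)
print(np.round(proj(p,X)-(100,60)))
```

```text
TCP in lane mm [ 74.7   0.2 128.2] rot err [-0.21 -0.23  0.09]
t 11.0167 F lane [0.8 0.2 0.3] torque lane [0.01 0.61 0.01] w 0.0428
[[176. 218.]
 [183. 218.]
 [180.  73.]
 [180.  60.]
 [168. 178.]
 [191. 178.]
 [237.  87.]]
```

View pics/c3.png

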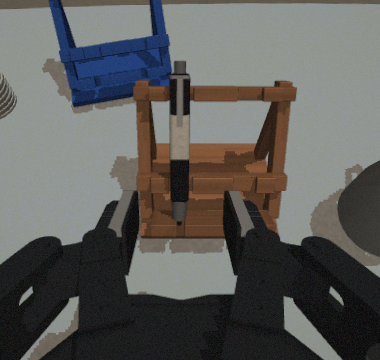

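Run:
```python
from lanecfg import *
r=lane(L,PSI)[1]; B=L+r.apply([.145,.0005,.008]); print('B',B)
moveR([.58,-.25,.30],R.from_euler('xyz',[180,0,-1.8],degrees=True))
```

```text
B [ 0.65954859 -0.24983537  0.15321875]
to [ 0.58 -0.25  0.3 ] shift [ 0.1328  0.0026 -0.0367] turn [ 2.100e-01 -5.016e+01 -5.000e-02]
```

Request:
arm_command:
  targets:
    - [0,[0.02,0,-0.03],[0,-6,0]]
    - [0.3,[0.05,0,-0.037],[0,-12,0]]
    - [0.6,[0.08,0,-0.037],[0,-18,0]]
    - [1,[0.11,0.001,-0.037],[0,-24,0]]
    - [1,[0.133,0.002,-0.037],[0,-30,0]]
    - [1,[0.133,0.0026,-0.037],[0,-36,0]]
    - [1,[0.133,0.0026,-0.037],[0.2,-42,0]]
    - [1,[0.133,0.0026,-0.037],[0.2,-48,0]]
    - [1,[0.133,0.0026,-0.037],[0.2,-50.2,0]]
    - [1,[0.133,0.0026,-0.037],[0.2,-50.2,0]]

```text
time: 11.9
eef_pos: [0.584, -0.2493, 0.2892]
tcp_rot: [-179.6, 1.1, -1.6]
ft_force: [1.4, 0.0, -2.3]
grip_width: 0.0002
```

Run:
```python
from lanecfg import *
r=lane(L,PSI)[1]; B=L+r.apply([.145,.0005,.008])
s=sense();print(s['eef_pos'],s['tcp_rot'],s['joint_positions'],s['grip_width'])
T=B+r.apply([.020,0,0])+np.array([.011,0,0])
for tilt in (0,12): moveR(T,R.from_euler('zyx',[-1.8,tilt,180],degrees=True))
```

```text
[ 0.58400997 -0.24925532  0.2892414 ] [-179.64676568    1.11620954   -1.63714588] [-2.30772382e+01  2.10695860e+01  3.57544590e+01  1.05852954e+02
 -7.91840021e-02  1.58564156e+02] 0.00020948385859930393
to [ 0.6834 -0.2502  0.1685] shift [ 0.1017 -0.0011  0.1188] turn [-0.39  1.11 -3.44]
to [ 0.6834 -0.2502  0.1685] shift [ 0.1017 -0.0011  0.1188] turn [-0.4  13.11 -3.47]
```

Request:
arm_command:
  targets:
    - [1,[0.03,0,0.01],[0,-3,0]]
    - [1,[0.06,0,0.02],[0,-6,0]]
    - [1,[0.09,0,0.03],[0,-9,0]]
    - [1,[0.1,0,0.055],[0,-12,0]]
    - [1,[0.1,0,0.08],[0,-15,0]]
    - [1,[0.1,0,0.1],[0,-17,0]]
    - [1,[0.1,0,0.11],[0,-19,0]]
    - [1,[0.1,0,0.11],[0,-19,0]]
    - [1,[0.1,0,0.11],[0,-19,0]]

```text
time: 12.65
eef_pos: [0.6593, -0.245, 0.167]
tcp_rot: [180.0, 18.6, -1.6]
ft_force: [-0.4, 1.2, 1.0]
grip_width: 0.0002
```

Run:
```python
from lanecfg import *
r=lane(L,PSI)[1]; B=L+r.apply([.145,.0005,.008])
s=sense();print(s['eef_pos'],s['tcp_rot'],s['joint_positions']); tolane(); force()
P,t=pose()
for n,o in (('near edge',[-.011,0,0]),):
    print(n,np.round(r.inv().apply(P+t.apply(o)-B)*1e3,1))
p=get_image('wrist'); save(p,'w6.png'); print(proj(p,B))
```

```text
[ 0.65928536 -0.24497823  0.16695944] [179.97851522  18.64115397  -1.61290118] [-18.25050143  55.01172643  70.51165213 123.40562425  -5.27163908
 164.18994449]
TCP in lane mm [155.3   5.3  17.2] rot err [3.000e-02 6.864e+01 2.000e-01]
t 12.65 F lane [0.5 1.1 1. ] torque lane [-0.01 -0.29  0.02] w 0.0002
near edge [ 6.3  4.8 19.4]
[[288.16661405 245.90587698]]
```

View pics/w6.png

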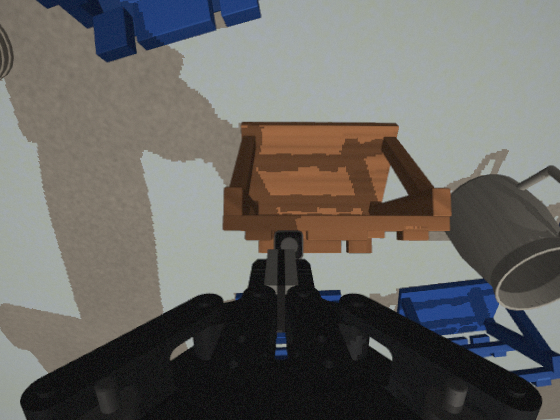

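Run:
```python
from lanecfg import *
moveR(*toolpose(L,PSI,.170,.0005,.07))
```

```text
to [ 0.6281 -0.2488  0.2122] shift [-0.0418  0.0048 -0.0294] turn [3.000e-02 6.842e+01 2.000e-01]
```

Request:
arm_command:
  targets:
    - [1,[0,0,-0.03],[0,0,0]]
    - [1,[0,0.001,-0.06],[0,6,0]]
    - [1,[-0.01,0.002,-0.07],[0,12,0]]
    - [1,[-0.02,0.003,-0.07],[0,19,0]]
    - [1,[-0.03,0.004,-0.07],[0,26,0]]
    - [1,[-0.042,0.005,-0.06],[0,33,0]]
    - [1,[-0.042,0.005,-0.05],[0,40,0]]
    - [1,[-0.042,0.005,-0.04],[0,47,0]]
    - [1,[-0.042,0.005,-0.03],[0,54,0]]
    - [1,[-0.042,0.005,-0.03],[0,61,0]]
    - [1,[-0.042,0.005,-0.03],[0,68.4,0.2]]
    - [1,[-0.042,0.005,-0.03],[0,68.4,0.2]]

```text
time: 13.7
eef_pos: [0.6276, -0.2491, 0.2206]
tcp_rot: [179.7, -36.2, -1.6]
ft_force: [0.8, 0.1, 0.4]
grip_width: 0.0002
```

Request:
arm_command:
  targets:
    - [1,[0,0,0],[0,0,0]]
    - [1,[0,0,0],[0,0,0]]

```text
time: 13.87
eef_pos: [0.6254, -0.2487, 0.217]
tcp_rot: [179.9, -35.5, -1.8]
ft_force: [-0.6, -0.4, 1.1]
grip_width: -0.0001
```

Run:
```python
from lanecfg import *
tolane(); force()
moveR(*toolpose(L,PSI,.166,.0005,-.002))
```

```text
TCP in lane mm [171.9   0.5  75.2] rot err [-0.1  14.49  0.02]
t 13.8667 F lane [ 0.5 -0.4  1.1] torque lane [0.   0.45 0.02] w -0.0001
to [ 0.6807 -0.2505  0.1629] shift [ 0.0136 -0.0001  0.0762] turn [ 0.1  14.49  0.02]
```

Request:
arm_command:
  targets:
    - [1,[0,0,0],[0,7,0]]
    - [1,[0,0,0],[0,14,0]]
    - [1,[0.004,0,0.02],[0.1,14.5,0]]
    - [1,[0.007,0,0.04],[0.1,14.5,0]]
    - [1,[0.0136,0,0.06],[0.1,14.5,0]]
    - [1,[0.0136,0,0.076],[0.1,14.5,0]]
    - [1,[0.0136,0,0.076],[0.1,14.5,0]]

```text
time: 14.45
eef_pos: [0.6863, -0.2514, 0.1634]
tcp_rot: [180.0, -50.0, -1.7]
ft_force: [-0.2, 0.7, -1.5]
grip_width: 0.0003
```

Run:
```python
from lanecfg import *
tolane(); force()
moveR(*toolpose(L,PSI,.166,.0005,-.002))
p=get_image('wrist'); save(p,'w7.png')
```

```text
TCP in lane mm [170.   -0.3  -6. ] rot err [0.1  0.02 0.09]
t 14.45 F lane [-1.3  0.7 -0.8] torque lane [-0.   0.7 -0. ] w 0.0003
to [ 0.6807 -0.2505  0.1629] shift [-0.004  -0.0008 -0.004 ] turn [-0.1   0.02  0.09]
```

View pics/w7.png

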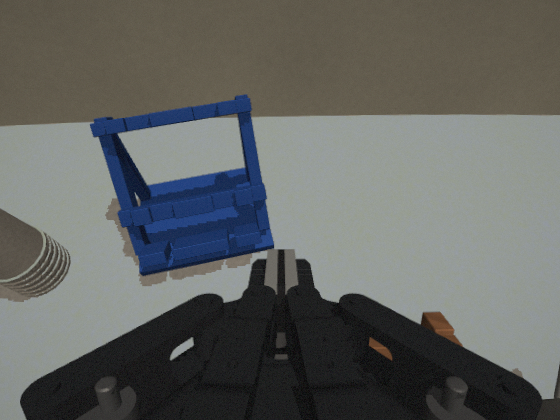

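Request:
arm_command:
  targets:
    - [1,[-0.004,0,0],[0,0,0]]
    - [1,[-0.008,0,0],[0,0,0]]
    - [1,[-0.011,0,0],[0,0,0]]
    - [1,[-0.011,0,0],[0,0,0]]

```text
time: 14.83
eef_pos: [0.6757, -0.251, 0.1537]
tcp_rot: [-180.0, -50.0, -1.7]
ft_force: [-0.2, 1.3, -0.3]
grip_width: -0.0002
```

```bash
python3 -c "
from lanecfg import *
tolane();force()"
```

```text
TCP in lane mm [155.8  -0.2  -4.1] rot err [ 0.06 -0.04  0.03]
t 14.8333 F lane [-0.4  1.2 -0. ] torque lane [-0.    0.72 -0.05] w -0.0002
```

Request:
arm_command:
  targets:
    - [1,[-0.0005,0,0],[0,0,0]]
    - [1,[-0.0015,0,0],[0,0,0]]
    - [1,[-0.0015,0,0],[0,0,0]]

```text
time: 15.08
eef_pos: [0.6755, -0.251, 0.1533]
tcp_rot: [180.0, -50.1, -1.7]
ft_force: [-0.2, -0.1, 2.9]
grip_width: 0.0001
```

```bash
python3 -c "
from lanecfg import *
tolane();force()"
```

```text
TCP in lane mm [ 1.553e+02 -1.000e-01 -4.200e+00] rot err [ 0.06 -0.13  0.07]
t 15.0833 F lane [ 2.1 -0.1  2.1] torque lane [-0.    0.26  0.01] w 0.0001
```

Request:
arm_command:
  targets:
    - [1,[-0.001,0,0],[0,0,0]]
    - [1,[-0.002,0,0],[0,0,0]]
    - [1,[-0.002,0,0],[0,0,0]]

```text
time: 15.33
eef_pos: [0.6741, -0.2508, 0.1512]
tcp_rot: [180.0, -50.1, -1.7]
ft_force: [-0.4, -0.1, 3.5]
grip_width: 0.0003
```

```bash
python3 -c "
from lanecfg import *
tolane();force()"
```

```text
TCP in lane mm [152.8  -0.   -4.5] rot err [ 0.07 -0.09  0.06]
t 15.3333 F lane [ 2.5 -0.1  2.6] torque lane [-0.1   0.18 -0.  ] w 0.0003
```

Request:
arm_command:
  targets:
    - [1,[-0.001,0,0],[0,0,0]]
    - [1,[-0.002,0,0],[0,0,0]]
    - [1,[-0.002,0,0],[0,0,0]]

```text
time: 15.58
eef_pos: [0.6729, -0.2508, 0.1497]
tcp_rot: [180.0, -50.1, -1.7]
ft_force: [1.0, -0.4, 4.2]
grip_width: 0.0001
```

```bash
python3 -c "
from lanecfg import *
tolane();force()"
```

```text
TCP in lane mm [150.9  -0.   -4.5] rot err [ 0.08 -0.09  0.07]
t 15.5833 F lane [ 3.8 -0.3  1.9] torque lane [-0.06 -0.07  0.  ] w 0.0001
```

Request:
arm_command:
  targets:
    - [1,[-0.0006,0,0],[0,0,0]]
    - [1,[-0.0012,0,0],[0,0,0]]
    - [1,[-0.0012,0,0],[0,0,0]]

```text
time: 15.83
eef_pos: [0.6727, -0.2508, 0.1498]
tcp_rot: [179.9, -50.2, -1.6]
ft_force: [3.6, -0.6, 5.4]
grip_width: 0.0002
```

```bash
python3 -c "
from lanecfg import *
tolane();force()"
```

```text
TCP in lane mm [ 1.508e+02 -1.000e-01 -4.300e+00] rot err [ 0.07 -0.19  0.1 ]
t 15.8333 F lane [ 6.5 -0.5  0.7] torque lane [-0.02 -0.7   0.03] w 0.0002
```

Request:
arm_command:
  targets:
    - [1,[0.004,0,0],[0,0,0]]
    - [1,[0.01,0,0],[0,0,0]]
    - [1,[0.02,0,0],[0,0,0]]
    - [1,[0.02,0,0],[0,0,0]]
    - [0.6,[0.02,0,-0.04],[0,0,0]]
    - [0.2,[0.02,0,-0.08],[0,0,0]]
    - [0,[0.01,0,-0.11],[0,0,0]]
    - [0,[-0.03,0,-0.12],[0,0,0]]
    - [0,[-0.06,0,-0.12],[0,0,0]]
    - [0,[-0.06,0,-0.12],[0,0,0]]
    - [0,[-0.06,0,-0.12],[0,0,0]]

```text
time: 16.75
eef_pos: [0.5405, -0.2468, 0.178]
tcp_rot: [-179.9, -50.0, -1.9]
ft_force: [0.6, -0.2, 1.2]
grip_width: 0.0429
```

Run:
```python
from lanecfg import *
tolane(); force()
p=get_image('wrist'); save(p,'w8.png')
r=lane(L,PSI)[1]; 
def inlane(p,uv,z):
    o,d=ray(p,uv); o=r.inv().apply(o-L); d=r.inv().apply(d); return o+d*(z-o[2])/d[2]
def meas(p):
    for k in outline_of(p,'marker_mid')[:2]:
        ys,xs=np.nonzero(k['pixels']); W=np.array([inlane(p,u,.0085)[:2] for u in zip(xs,ys)])*1e3
        print(round(k['confidence'],2),len(xs),'lane x range',np.round([W[:,0].min(),W[:,0].max()],1),'y at top/low',[np.round(W[(W[:,0]>a)&(W[:,0]<b),1].mean(),1) for a,b in((120,135),(60,100),(0,30))])
meas(p)
q=dict(get_image('wrist'));
```

```text
TCP in lane mm [ 87.4  -0.2 115.1] rot err [ 0.07  0.05 -0.04]
t 16.75 F lane [ 1.3 -0.2  0.3] torque lane [-0.02  0.62 -0.01] w 0.0429
0.92 3337 lane x range [ -3.9 152.2] y at top/low [np.float64(0.4), np.float64(0.8), np.float64(1.0)]
```

Run:
```python
from lanecfg import *
p=get_image('wrist'); w5=cv2.imread('pics/w5.png'); w8=cv2.imread('pics/w8.png')
r=lane(L,PSI)[1]; X=L+r.apply(np.array([(0,0,8.5),(135-20+20,0,8.5),(145,0,8.5),(153,0,8.5)])/1e3)
A=dict(p,extrinsics=np.load('w5E.npy')); print(np.round(proj(A,X)),np.round(proj(p,X)))
a=w5[100:310,220:345]; b=w8[100:310,220:345]
c=cv2.convertScaleAbs(cv2.resize(np.hstack([a,b]),None,fx=2.8,fy=2.8,interpolation=cv2.INTER_CUBIC),alpha=1.5,beta=10); cv2.imwrite('pics/c4.png',c)
```

```text
[[279. 278.]
 [280. 133.]
 [280. 120.]
 [280. 110.]] [[279. 300.]
 [279. 154.]
 [279. 142.]
 [279. 131.]]
```

View pics/c4.png

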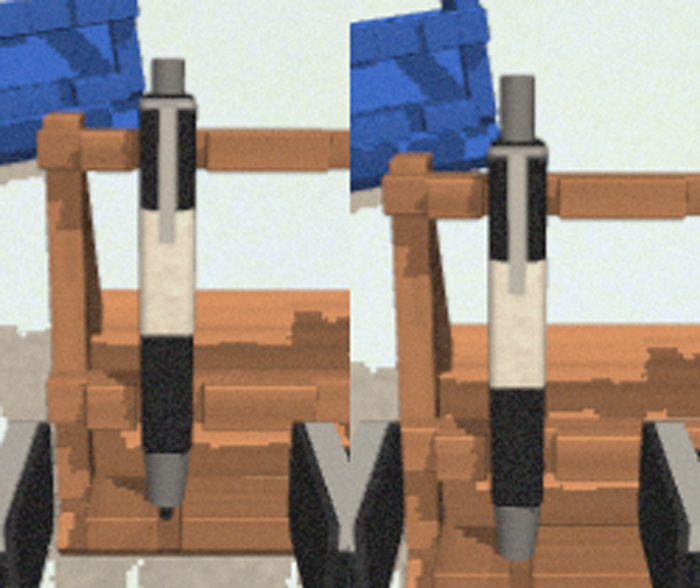

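Request:
arm_command:
  targets:
    - [0,[0.0036,-0.0012,0.03],[0,0,0]]
    - [0,[0.0036,-0.0012,0.06],[0,0,0]]
    - [0,[0.0036,-0.0012,0.09],[0,0,0]]
    - [0,[0.0036,-0.0012,0.106],[0,0,0]]
    - [0,[0.0036,-0.0012,0.112],[0,0,0]]
    - [0,[0.0036,-0.0012,0.112],[0,0,0]]

```text
time: 17.45
eef_pos: [0.6304, -0.2475, 0.1088]
tcp_rot: [-179.9, -49.9, -1.7]
ft_force: [-0.0, 0.5, 1.1]
grip_width: 0.0424
```

```bash
python3 -c "
from lanecfg import *
tolane();force()"
```

```text
TCP in lane mm [92.2  1.9  1.8] rot err [0.19 0.07 0.05]
t 17.45 F lane [0.8 0.5 0.8] torque lane [0.01 0.75 0.03] w 0.0424
```

Request:
arm_command:
  targets:
    - [0,[0,0.0007,0],[0,0,0]]
    - [0.5,[0,0.0007,0],[0,0,0]]
    - [1,[0,0.0007,0],[0,0,0]]
    - [1,[0,0.0007,0],[0,0,0]]
    - [1,[0,0.0007,0],[0,0,0]]
    - [1,[0,0.0007,0],[0,0,0]]
    - [1,[0,0.0007,0],[0,0,0]]
  force: 45

```text
time: 18.03
eef_pos: [0.6295, -0.2494, 0.112]
tcp_rot: [180.0, -50.2, -1.7]
ft_force: [-5.3, 0.3, 4.6]
grip_width: 0.0157
```

Request:
arm_command:
  targets:
    - [1,[0,0,-0.01],[0,0,0]]
    - [1,[0,0,-0.03],[0,0,0]]
    - [1,[0,0,-0.06],[0,0,0]]
    - [1,[0,0,-0.09],[0,0,0]]
    - [1,[0,0,-0.12],[0,0,0]]
    - [1,[0.04,0,-0.12],[0,0,0]]
    - [1,[0.08,0,-0.12],[0,0,0]]
    - [1,[0.08,0,-0.12],[0,0,0]]

```text
time: 18.7
eef_pos: [0.5919, -0.249, 0.2593]
tcp_rot: [179.4, -50.7, -1.3]
ft_force: [0.4, -0.0, 0.3]
grip_width: 0.0155
```

Run:
```python
from lanecfg import *
tolane();force(); print(sense()['joint_positions'],sense()['eef_pos'])
for n in ('scene','side'):
    p=get_image(n)
    for q in ('pot','marker_mid','lid_stack','cup_stack'):
        for r in look_for(p,q)[:2]: print(n,q,round(r['confidence'],2),np.round(world(p,r['xyz']),3))
    o=outline_of(p,'pot')
    for k in o[:1]:
        ys,xs=np.nonzero(k['pixels']); print('px',xs.min(),xs.max(),ys.min(),ys.max(),k['confidence'])
        np.save('pot_'+n+'.npy',k['pixels'])
```

```text
TCP in lane mm [182.8  -0.8 128. ] rot err [-0.16 -0.71  0.34]
t 18.7 F lane [ 0.5 -0.  -0.2] torque lane [ 0.02  0.72 -0.04] w 0.0155
[-33.00161407 -25.59355574 -29.51649776  39.74400337  23.49144936
 158.70237153] [ 0.59193296 -0.24896918  0.2592948 ]
scene pot 0.73 [0.615 0.282 0.038]
scene marker_mid 0.59 [ 0.593 -0.244  0.248]
scene lid_stack 0.62 [ 0.645 -0.282  0.029]
scene lid_stack 0.58 [0.623 0.476 0.032]
scene cup_stack 0.83 [0.776 0.009 0.057]
px 367 396 214 246 0.65
side pot 0.61 [0.593 0.28  0.038]
side marker_mid 0.68 [ 0.565 -0.24   0.232]
side lid_stack 0.78 [0.594 0.485 0.037]
side cup_stack 0.89 [0.743 0.028 0.061]
px 314 340 103 147 0.7
```

Run:
```python
from lanecfg import *
moveR([.488,.126,.28],R.from_euler('ZYX',[25,-50,180],degrees=True))
P,r=pose(); print(r.inv().apply([0,0,.06]), r.inv().apply([-.05,.15,.06]))
```

```text
to [0.488 0.126 0.28 ] shift [-0.0477 -0.3706 -0.1061] turn [ 20.44  -0.03 -17.19]
[ 4.59755154e-02 -3.55755719e-05 -3.85519223e-02] [ 0.01091789 -0.14847566 -0.0802233 ]
```

Request:
arm_command:
  targets:
    - [1,[0.01,-0.02,-0.02],[0,0,0]]
    - [1,[0.02,-0.05,-0.04],[2,0,-2]]
    - [1,[0.02,-0.09,-0.06],[5,0,-4]]
    - [1,[0.015,-0.13,-0.075],[8,0,-6]]
    - [1,[0.01,-0.17,-0.085],[10,0,-8]]
    - [1,[0,-0.21,-0.095],[12,0,-10]]
    - [1,[-0.01,-0.25,-0.1],[14,0,-12]]
    - [1,[-0.02,-0.29,-0.104],[16,0,-14]]
    - [1,[-0.03,-0.33,-0.106],[18,0,-16]]
    - [1,[-0.048,-0.37,-0.106],[20.4,0,-17.2]]
    - [1,[-0.048,-0.37,-0.106],[20.4,0,-17.2]]
    - [1,[-0.048,-0.37,-0.106],[20.4,0,-17.2]]

```text
time: 20.3
eef_pos: [0.4926, 0.1278, 0.28]
tcp_rot: [-179.9, -49.7, 25.2]
ft_force: [0.6, -0.2, -1.2]
grip_width: 0.0155
```

```bash
cat > potm.py <<'E'
from lanecfg import *
from scipy.optimize import least_squares
s=sense(); print(s['time'],s['eef_pos'],s['tcp_rot'],s['grip_width'],s['joint_positions'])
for n in ('wrist','side','scene'):
    p=get_image(n)
    if n=='wrist': save(p,'w9.png')
    for c in look_for(p,'pot')[:2]: print(n,round(c['confidence'],2),np.round(world(p,c['xyz']),3))
    for k in outline_of(p,'pot')[:2]:
        m=k['pixels']; ys,xs=np.nonzero(m); 
        a=np.linspace(0,2*np.pi,60,endpoint=False)
        ring=np.array([[.041*np.cos(t),.041*np.sin(t),z] for z in (0.,.07) for t in a])
        box=np.array([xs.min(),xs.max()+1,ys.min(),ys.max()+1])
        def res(v):
            q=proj(p,ring+[v[0],v[1],0]); return np.r_[q[:,0].min(),q[:,0].max(),q[:,1].min(),q[:,1].max()]-box
        f=least_squares(res,[.604,.28]); print(n,'outline',round(k['confidence'],2),len(xs),box,np.round(f.x,4),np.round(f.fun,1))
E
python3 potm.py
```

```text
20.3 [0.49259159 0.12775207 0.2799866 ] [-179.94315545  -49.66429851   25.24338904] 0.015472326839937097 [  6.70989559 -48.50484103 -38.87140706  51.49285238  14.07745519
 167.75402357]
wrist 0.93 [0.595 0.29  0.04 ]
wrist 0.74 [ 0.606 -0.211  0.009]
wrist outline 0.93 3433 [178 243 194 265] [0.5901 0.2823] [-0.4  0.4 -0.9  0.8]
side 0.98 [0.589 0.282 0.038]
side outline 0.66 1466 [199 237 275 323] [0.5886 0.2839] [-0.5  0.6 -0.2  0.1]
scene 0.6 [0.615 0.283 0.039]
scene outline 0.84 776 [368 397 215 247] [0.5955 0.2834] [-0.5  0.5 -1.   0.8]
```

```bash
cat > potgo.py <<'E'
from lanecfg import *
import sys
C=np.array([.590,.283,0]); az=25.6
rad=np.array([np.cos(np.radians(az)),np.sin(np.radians(az)),0])
def target(beta,nr,nz):
    t=R.from_euler('ZYX',[az,-(90-beta),180],degrees=True); N=C+rad*nr+[0,0,nz]
    return N+t.apply([.094,0,.0036]),t
def nose():
    P,t=pose(); n=P+t.apply([-.094,0,-.0036]); d=n-C
    lat=np.array([-rad[1],rad[0],0]); print('nose rad,lat,z mm',np.round([d@rad*1e3,d@lat*1e3,n[2]*1e3],1)); s=sense()
    print('t',s['time'],'F',np.round(s['ft_force'],1),'tau',np.round(s['torque'],2),'rpy',np.round(s['tcp_rot'],1),'j',np.round(s['joint_positions'],1),'w',s['grip_width'])
if __name__=='__main__':
    nose(); moveR(*target(*[float(a) for a in sys.argv[1:4]]))
E
python3 potgo.py 20 -.005 .11
```

```text
nose rad,lat,z mm [-218.8 -100.4  212.1]
t 20.75 F [-0.2  0.1 -0.5] tau [-0.31  0.69  0.02] rpy [-180.   -49.8   25. ] j [  6.3 -48.5 -38.8  51.5  14.1 167.7] w 0.015314796250112301
to [0.6175 0.2962 0.1971] shift [ 0.0549 -0.1031  0.1955] turn [ 0.55 20.24 -0.32]
```

Request:
arm_command:
  targets:
    - [1,[0.01,-0.02,0.02],[0,2,0]]
    - [1,[0.02,-0.04,0.04],[0,5,0]]
    - [1,[0.03,-0.06,0.06],[0,8,0]]
    - [1,[0.04,-0.08,0.08],[0,11,0]]
    - [1,[0.05,-0.09,0.105],[0.2,14,-0.1]]
    - [1,[0.055,-0.1,0.13],[0.5,17,-0.3]]
    - [1,[0.055,-0.103,0.155],[0.5,20,-0.3]]
    - [1,[0.055,-0.103,0.18],[0.5,20.2,-0.3]]
    - [1,[0.055,-0.103,0.195],[0.5,20.2,-0.3]]
    - [1,[0.055,-0.103,0.195],[0.5,20.2,-0.3]]
    - [1,[0.055,-0.103,0.195],[0.5,20.2,-0.3]]

```text
time: 21.67
eef_pos: [0.617, 0.2963, 0.1956]
tcp_rot: [179.8, -69.8, 25.8]
ft_force: [-0.2, -0.1, -1.0]
grip_width: 0.0159
```

```bash
python3 potgo.py 20 -.005 .03; python3 potm.py | grep wrist
python3 - <<'E'
import cv2
f=cv2.imread('pics/w9.png'); cv2.imwrite('pics/c5.png',f)
E
```

```text
nose rad,lat,z mm [ -5.8   0.2 108.6]
t 21.6667 F [-0.2 -0.1 -1. ] tau [-0.45  0.91 -0.04] rpy [179.8 -69.8  25.8] j [ 25.7 -29.3 -53.8  -4.3  -0.  179.9] w 0.01585565761555942
to [0.6175 0.2962 0.1171] shift [-0.0735  0.0002  0.0276] turn [-0.03  0.21  0.08]
```

Request:
arm_command:
  targets:
    - [1,[-0.01,0,0.004],[0,0,-1.5]]
    - [1,[-0.028,0,0.01],[0,0,-1.5]]
    - [1,[-0.046,0,0.017],[0,0,-1.5]]
    - [1,[-0.064,0,0.024],[0,0,-1.5]]
    - [1,[-0.075,0,0.028],[0,0,-1.5]]
    - [1,[-0.075,0,0.028],[0,0,-1.5]]

```text
time: 22.62
eef_pos: [0.6161, 0.2963, 0.1126]
tcp_rot: [175.8, -69.6, 30.2]
ft_force: [0.0, 0.3, -1.7]
grip_width: 0.0156
```

```bash
python3 potgo.py 20 -.005 .012
python3 - <<'E'
from h import *
p=get_image('side'); save(p,'s1.png')
f=p['frame'][220:360,140:320,::-1]; cv2.imwrite('pics/c6.png',cv2.resize(f,None,fx=4,fy=4,interpolation=cv2.INTER_CUBIC))
E
```

```text
nose rad,lat,z mm [-6.8 -1.9 25.8]
t 22.6167 F [ 0.   0.3 -1.7] tau [-0.5   0.92  0.03] rpy [175.8 -69.6  30.2] j [ 25.7 -21.  -58.9 -17.5  -0.  178.4] w 0.015636259094967398
to [0.6175 0.2962 0.0991] shift [-0.0123  0.0004  0.0059] turn [-0.07  0.37  1.59]
```

View pics/c6.png

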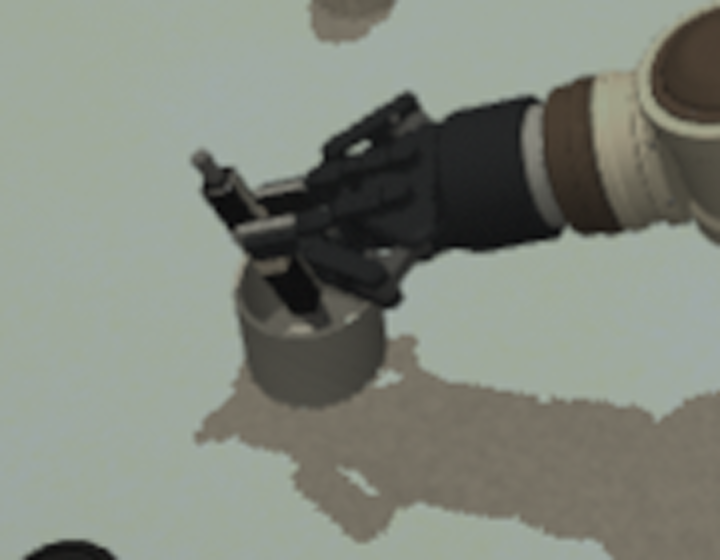

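Request:
arm_command:
  targets:
    - [1,[-0.004,0,0.002],[0,0,0]]
    - [1,[-0.009,0,0.004],[0,0,0]]
    - [1,[-0.0125,0,0.0055],[0,0,0]]
    - [1,[-0.0125,0,0.0055],[0,0,0]]

```text
time: 23.0
eef_pos: [0.6182, 0.2969, 0.1029]
tcp_rot: [175.7, -69.9, 30.2]
ft_force: [-0.3, 0.1, -1.1]
grip_width: 0.0157
```

```bash
python3 potgo.py 20 -.005 .007
```

```text
nose rad,lat,z mm [-4.2 -2.3 15.9]
t 23.0 F [-0.3  0.1 -1.1] tau [-0.41  0.92 -0.06] rpy [175.7 -69.9  30.2] j [ 25.6 -19.1 -59.2 -20.    0.  178.4] w 0.01567061892110548
to [0.6175 0.2962 0.0941] shift [-0.0086  0.0001  0.0021] turn [-0.06  0.09  1.59]
```

Request:
arm_command:
  targets:
    - [1,[-0.0025,0,0.0008],[0,0,0]]
    - [1,[-0.005,0,0.0015],[0,0,0]]
    - [1,[-0.0065,0,0.002],[0,0,0]]
    - [1,[-0.0065,0,0.002],[0,0,0]]

```text
time: 23.33
eef_pos: [0.618, 0.2966, 0.0961]
tcp_rot: [175.7, -69.8, 30.2]
ft_force: [-1.0, -0.1, -0.6]
grip_width: 0.0157
```

```bash
python3 potgo.py 20 -.005 .007
```

```text
nose rad,lat,z mm [-4.6 -2.4  9.1]
t 23.3333 F [-1.  -0.1 -0.6] tau [-0.45  0.9   0.  ] rpy [175.7 -69.8  30.2] j [ 25.6 -18.2 -59.5 -21.2   0.  178.4] w 0.015712666205093585
to [0.6175 0.2962 0.0941] shift [-0.0021  0.0001  0.0002] turn [-0.07  0.09  1.59]
```

Request:
arm_command:
  targets:
    - [1,[-0.0015,0,0.0003],[0,0,0]]
    - [1,[-0.0015,0,0.0003],[0,0,0]]
    - [0.5,[-0.0015,0,0.0003],[0,0,0]]
    - [0.3,[-0.0015,0,0.0003],[0,0,0]]
    - [0.1,[-0.0015,0,0.0003],[0,0,0]]
    - [-0.2,[-0.0015,0,0.0003],[0,0,0]]
    - [-0.2,[-0.0015,0,0.0003],[0,0,0]]
    - [-0.2,[0.002,0,-0.01],[0,0,0]]
    - [-0.2,[0.01,0,-0.03],[0,0,0]]
    - [-0.2,[0.02,0,-0.06],[0,0,0]]
    - [-0.2,[0.04,0,-0.09],[0,0,0]]
    - [-0.2,[0.06,0,-0.12],[0,0,0]]

```text
time: 24.33
eef_pos: [0.5383, 0.2601, 0.1888]
tcp_rot: [175.8, -69.6, 30.2]
ft_force: [-1.7, 0.4, 1.0]
grip_width: 0.051
```

Request:
arm_command:
  targets:
    - [-0.2,[0.01,0,-0.02],[0,0,0]]
    - [-0.2,[0.03,0,-0.03],[0,0,0]]
    - [-0.2,[0.03,0,-0.03],[0,0,0]]
    - [-0.2,[0.03,0,-0.03],[0,0,0]]
    - [-0.2,[0.03,0,-0.03],[0,0,0]]

```text
time: 24.75
eef_pos: [0.5433, 0.2636, 0.2263]
tcp_rot: [175.8, -69.5, 30.1]
ft_force: [-0.3, 0.6, -0.4]
grip_width: 0.0514
```

```bash
python3 potgo.py 20 -.005 .11
python3 - <<'E'
from h import *
for n in ('side','scene','wrist'):
    p=get_image(n); save(p,'f_'+n+'.png')
    for q in ('marker_mid','pot','cup_stack','lid_stack','milk_jug'):
        for c in look_for(p,q)[:1]: print(n,q,round(c['confidence'],2),np.round(world(p,c['xyz']),3))
a=cv2.imread('pics/f_side.png')[220:360,140:280]; b=cv2.imread('pics/f_wrist.png')
c=cv2.imread('pics/f_scene.png')[150:290,310:450]
r=lambda x:cv2.resize(x,(390,390),interpolation=cv2.INTER_CUBIC)
top=np.hstack([r(a),r(c)]); b=cv2.resize(b,(270,202)); pad=np.zeros((202,780,3),np.uint8); pad[:,:270]=b
cv2.imwrite('pics/final.png',np.vstack([top,pad]))
E
```

```text
nose rad,lat,z mm [-8.680e+01  1.000e-01  1.395e+02]
t 24.75 F [-0.3  0.6 -0.4] tau [-0.38  0.75  0.02] rpy [175.8 -69.5  30.1] j [ 26.1 -48.5 -59.3   9.7  -0.4 178.6] w 0.05138832515556469
to [0.6175 0.2962 0.1971] shift [0.001  0.0028 0.0861] turn [-0.06  0.48  1.59]
side marker_mid 0.85 [0.614 0.299 0.081]
side pot 0.78 [0.581 0.292 0.038]
side cup_stack 0.89 [0.742 0.027 0.061]
side lid_stack 0.77 [0.594 0.486 0.035]
side milk_jug 0.83 [ 0.568 -0.439  0.076]
scene pot 0.97 [0.622 0.278 0.038]
scene cup_stack 0.71 [0.777 0.013 0.059]
scene lid_stack 0.57 [0.619 0.476 0.031]
scene milk_jug 0.89 [ 0.604 -0.453  0.066]
wrist marker_mid 0.92 [0.611 0.293 0.087]
wrist pot 0.62 [0.617 0.305 0.046]
wrist cup_stack 0.81 [0.734 0.026 0.035]
wrist lid_stack 0.81 [0.597 0.473 0.037]
```

View pics/final.png

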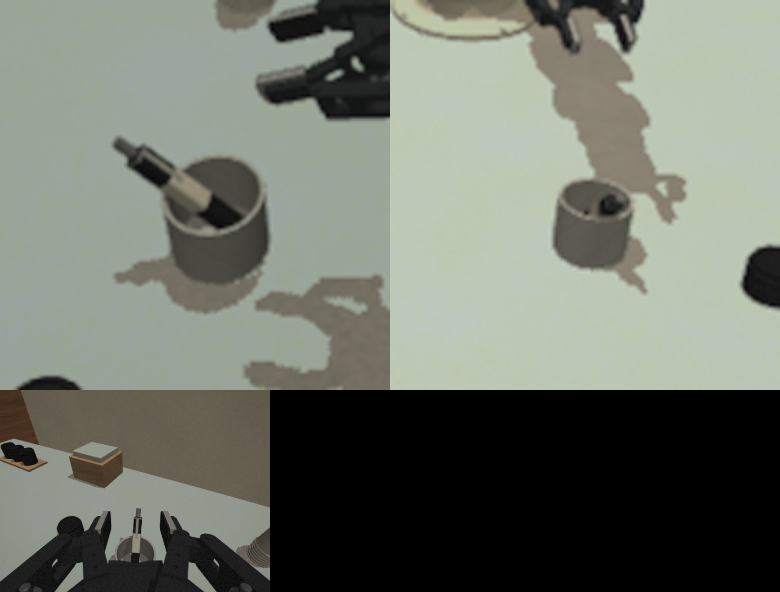

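```bash
python3 -c "
from rig import *
print(job_done(), sense()['time'])"
```

```text
the job is handed in; nothing more can be done
the job is handed in; nothing more can be done
```

I finished the job and handed it in at about 25 s of the 67 s allowed.

**What I did:** I laid the marker tip down in the left lane (y ≈ -0.25) of the wooden rest, nose against the foot, and let go. I pressed the button once with the side of the shut fingers until it bottomed out at about 6.5 N. I then took hold of the marker where it lay slanted, stood it tip down in the steel pot and moved the gripper clear.

**Last checks:**
- **Tip drawn in:** pictures before and after the press show the nib gone and the button standing out further. Its end measured about 152 mm up from the foot, against 153 mm expected when shut.
- **Marker in the pot:** the final pictures show it tip down, leaning on the far rim, with the gripper clear of it and the wrist force back to its noise level.
- **Cups, lids and jug:** the networks found them within a few millimetres of where they were at the start.

**What went wrong or disagreed:**
- My first attempt to press the button, with the tool tilted back towards the robot, stopped short at the joint 3 limit. It came close to the button, but the force showed no contact.
- Joint 2 was at its limit (-48.5 against -48.56 degrees) when I looked at the pot and again at the end.
- Joint 6 came to 179.9 of 180 degrees over the pot.
- The scene camera missed the marker in the final check; the side and wrist cameras both found it.
- I viewed 14 pictures, four over the budget of 10.

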